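Clear and crack open the curing box

TASK

Freshly oiled carvings are curing in the sealed grey box. Move the two finish jars off its blue lid and stand them upright and gently in the two free cells of the wooden crate, one jar per cell; then grip the yellow handle, break the stuck lid free and finish while still holding it ajar by that handle, with its front edge about 35 mm up, never letting it fly wide open. Leave the wax tin, the mallet and the carved panel where they are.

Things in the scene. Friction and masses are not known exactly. Their poses are not given: they have to be found in the camera images.
- box: grey plastic curing box fixed to the table, 200 mm deep (its x), 240 mm wide (its y), 100 mm high; origin at the centre of its underside. x points from the front (handle side) to the hinge side. The lid lies on top of it, so that the top of the closed lid is 112 mm above the table.
- lid_angle (a joint): opening angle of the blue lid in rad: 0 shut, grows as the front edge rises, stop at 0.38. The lid is a board 12 mm thick, about 0.34 kg with its handle, and falls shut when let go. The rubber seal resists with about 13 N (on top of 2 to 3 N of weight) at the handle; this peak comes within the first 2 mm that the handle rises, fades to half at 5 mm and is gone at 10 mm, after which only the weight is left.
- hinge (a point): middle of the lid's hinge line, at the box's far (+x) top edge, 100 mm above the table and 100 mm behind the box's centre; the hinge runs along the box's y, the lid opens front edge up.
- lid_front (a point): middle of the lid's front lower edge, 200 mm from the hinge; 100 mm above the table when shut. How far it has risen is how far the lid is open.
- lid: the blue lid, 208 by 248 mm, 12 mm thick, with its handle on top; origin on the middle of the hinge line at its underside, axes as the box's when shut, turning with the lid.
- handle (a point): point to grip on the handle: a yellow upright plastic block on the lid, 40 mm (box x) by 24 mm (box y) by 40 mm high. The point lies on the block's centre line, 25 mm above the lid's top face and 15 mm below the block's top, 170 mm from the hinge along the lid; 137 mm above the table when shut. It moves with the lid.
- crate: open wooden crate fixed to the table, 76 mm (x) by 210 mm (y) by 40 mm high, walls 6 mm, floor 6 mm thick; origin at the centre of its underside. Two dividers make three cells in a row along its y, with centres at about y = -68, 0 and +68 mm, each about 62 to 64 mm square. One cell (any) holds the wax tin; the other two are free, with only a flat cork disc on the floor.
- amber_jar: closed amber glass jar with black cap, 48 mm across, 90 mm high (cap: the top 20 mm, 46 mm across), about 0.22 kg; origin at the centre of its underside. Starts standing on the lid, behind the handle.
- green_jar: closed green glass jar with white cap, same size and mass as the amber one; origin at the centre of its underside. Starts standing on the lid, behind the handle, beside the other.
- wax_tin: low silver tin with red top, 53 mm across, 42 mm high, in one of the crate's cells; origin at the centre of its underside. To be left alone.
- mallet: wooden mallet lying on the table beyond the work, head 64 mm thick and 100 mm long, 240 mm overall along its y; origin on the table under its middle. To be left alone.
- panel: carved wooden panel lying flat beyond the work, 90 x 120 x 18 mm; origin at the centre of its underside. To be left alone.
There are look-alikes about, which are no part of the job. What is meant by the amber_jar is not pink, purple or red, and is the smaller of those in its own colour.

How it is judged:
On the way, in this order (a step that is already met when the one before it is completed fails the run):
1. both jars stand upright in the crate, one per cell, let go (z of amber_jar in the frame of crate between 0 and 0.014 m and x of amber_jar in the frame of crate between -0.02 and 0.02 m and y of amber_jar in the frame of crate between -0.09 and 0.09 m and angle between each of amber_jar, green_jar's own z axis and vertical below 0.1 rad and linear speed of each of amber_jar, green_jar below 0.03 m/s and contact force between the fingers and amber_jar below 0.1 N and z of green_jar in the frame of crate between 0 and 0.014 m and x of green_jar in the frame of crate between -0.02 and 0.02 m and y of green_jar in the frame of crate between -0.09 and 0.09 m and contact force between the fingers and green_jar below 0.1 N), for 0.2 s.
2. the lid has been broken free of its seal by the handle (front edge more than 20 mm up) (value of joint lid_angle above 0.1 rad and contact force between the fingers and lid above 0.5 N and distance between the grasp point and handle below 0.035 m), for 0.1 s.
At the end, for the whole second after the job is handed in: The fingers hold the lid still by its handle (grasp within 35 mm of the handle's grip point) at 0.10 to 0.25 rad (front edge 20 to 50 mm up), and both jars stand upright (within 0.1 rad), untouched, on the floor of the crate, one per cell (all of step 1 and all of step 2 and value of joint lid_angle below 0.25 rad and velocity of joint lid_angle between -0.05 and 0.05 rad/s); the arm keeps its last pose, push and grip.
It fails at once if the lid flies wide open (past 0.36 rad, front edge 70 mm up) (value of joint lid_angle above 0.36 rad).
It fails at once if the amber jar is dropped or thrown (over 0.8 m/s while the fingers do not hold it) or tipped past 0.7 rad (angle between amber_jar's own z axis and vertical above 0.7 rad or (linear speed of amber_jar above 0.8 m/s and contact force between the fingers and amber_jar below 0.1 N)).
It fails at once if the green jar is dropped or thrown (over 0.8 m/s while the fingers do not hold it) or tipped past 0.7 rad (angle between green_jar's own z axis and vertical above 0.7 rad or (linear speed of green_jar above 0.8 m/s and contact force between the fingers and green_jar below 0.1 N)).
It fails at once if a bystander is moved: the wax tin by more than 15 mm, the mallet or the carved panel by more than 30 mm (distance of wax_tin from where it was at the start of the episode above 0.015 m or distance of any of mallet, panel from where it was at the start of the episode above 0.03 m).
It also fails if it takes over 69 s, if anything falls off the work surface, if the arm or the gripper's body presses on something with over 40 N, if the wrist force passes 120 N, or if a joint passes its speed limit or range.

ROBOT

A 7-joint arm with a two-finger parallel gripper is mounted at the origin on the work surface. World frame = base frame: x ahead of the robot, y to its left, z up, the work surface at z = 0. Lengths are in m, angles in rad, forces in N, time in s.
With the tool pointing down it reaches from about 0.425 to 0.925 m from the base axis. Payload 6.8 kg.
Tool frame: the origin (TCP) lies between the finger pads; the fingertips stand 14 mm ahead of it and the grasp point (between the pads) lies 5 mm behind it; z points along the fingers, y is the line along which they close (so a half turn about z gives the same grasp; the last joint's range is limited). The gripper opens to 85 mm and grips with 20 to 120 N. Pads are 22 mm wide; open, the fingers measure 114 mm over their backs; the gripper's body (76 mm by 85 mm) begins 54 mm behind the grasp point. The pads swing forward as they close: fully open they stand 13 mm farther back than shut.
Start: joints at [1.237, 0.477, 0.022, 1.555, -0.011, 1.109, -0.083], TCP at [0.151, -0.658, 0.245] pointing down, gripper open.
Joint ranges: [-2.96, 2.96], [-0.34, 2.1], [-1.41, 1.46], [0.24, 2.44], [-1.37, 4.51], [0.17, 1.92], [-2.96, 2.96]. Speed limits (rad/s): [2.39, 2.39, 3.14, 3.14, 3.14, 3.14, 3.14].

INTERFACE

Orientations are given as a rotation vector (axis times angle).
In Python, from bench import r, eyes, ticket gives the robot as it stands. The module is installed in compiled form; this text tells all that it offers.
- The arm moves only by the tool arm_command, never from a script. Its argument "plan" is text: rows parted by semicolons, each of 4 numbers parted by spaces: the shift along the tool's x, y, z in m, then the turn about the tool's z in degrees. In form: tx ty tz yaw; .... A call has 1 to 20 rows; each row shifts and turns the commanded pose from where the row before left it, along the tool's axes as they then stand; what a row does not reach is not made up. A row lasts 1/8 s, in which the tool goes at most 62.5 mm and 10.7 degrees, less where a joint would pass 70% of its speed; a pose out of reach is approached as far as the arm can. A call is refused whole if a number of a shift passes 0.0625 or a number of a turn 10.7, either way. A call with a gripper value outside its range is refused whole. "hand" is the closure, from -1 (fully open) to 1 (shut), set as the call begins (left out, the last holds). The fingers move at their own pace and stop on an object; "grip_force" is the grip in N (left out, the last holds). Time passes only in rows, so rows that do not move let the fingers close. It gives the time, the measured TCP pose, the force, the opening and the grip force at its end, in the units of the state.
- r.get_obs(): the state, without advancing time (a new reading comes with each control period).
- eyes.grab_frame(name): name is "scene" or "top" or "wrist"; returns (picture, depth): 420x560x3 uint8, red, green, blue; 420x560 float32, m along the optical axis (not along the pixel's ray), 0 where there is no reading.
- eyes.calibration(name): a dict with "fov_y" (degrees; the focal length in pixels is half the picture's height over the tangent of half this angle, whatever the lens; pixels are square), "cx", "cy" (the principal point, pixels), "k1" (the pictures are not rectified: a ray, as slopes to the right and down, at radius r is drawn at 1 + k1 r^2 times it, then the intrinsics apply), "origin" and "attitude" of the camera in the world; the wrist camera has in their place "tool_from_camera" (4x4, takes a point from camera to tool coordinates, whose origin is the TCP and whose axes are the flange's). Camera axes: x right, y up, looking along -z (the intrinsics and any distortion apply to the point x, -y, -z); pixel columns grow to the right and rows downward; lengths in m; the calibration is good to about 2 mm. A picture is of the moment at which its call begins: read the wrist's pose just before it. calibration takes no time and is no camera call.
- ticket.hand_in(): hands the job in; it is judged then, once.
The state is a dict: "clock": time; "joints": joint angles; "qvel": joint speeds; "tau": joint torques, N m; "tcp_pos": TCP position; "orientation": TCP orientation; "contact_force": force on the tool from outside, world axes, zero at the start; "moment": the same for the moment, N m; "grip_width": finger opening in m; "gripper_force": force on a finger pad.
Only numpy, scipy, OpenCV 4.12 (cv2) and the standard library are available. Lean on these libraries where they do the work, as an engineer would, in place of code of your own. Each camera call takes 0.05 s, during which the arm holds its last target. There are 200 camera calls.

## Working session

There is one attempt and no reset: what is moved stays moved. The work goes in short steps, Python scripts to look and compute and a tool call to move; the robot and the scene stay as the last step left them, time stands still between calls to the robot, and variables do not carry over. Pictures are saved under pics/ and viewed, at most 10 in all, crops included, and the job is handed in when it is done.

Besides the shell and the picture viewer there is one more tool, called by a JSON object that holds its "fn" and its "kwargs". arm_command: Moves the arm, as the interface text tells. Its arguments: {"type":"object","properties":{"plan":{"type":"string"},"hand":{"type":"number"},"grip_force":{"type":"number"}},"required":["plan"]}

```bash
mkdir -p pics; cat > h.py <<'E'
import numpy as np, cv2
from scipy.spatial.transform import Rotation as R
from bench import r, eyes, ticket
def cam(name,obs=None):
    c=eyes.calibration(name)
    f=210/np.tan(np.radians(c["fov_y"])/2)
    if name=="wrist":
        T=np.array(c["tool_from_camera"]); W=np.eye(4)
        W[:3,:3]=R.from_rotvec(obs["orientation"]).as_matrix(); W[:3,3]=obs["tcp_pos"]
        T=W@T
    else:
        T=np.eye(4); a=np.array(c["attitude"])
        T[:3,:3]=a if a.shape==(3,3) else R.from_rotvec(a).as_matrix(); T[:3,3]=c["origin"]
    return c,f,T
def grab(name,save=None):
    obs=r.get_obs(); c,f,T=cam(name,obs)
    im,d=eyes.grab_frame(name)
    if save: cv2.imwrite(save,im[:,:,::-1])
    v,u=np.mgrid[0:420,0:560].astype(float)
    K=np.array([[f,0,c["cx"]],[0,f,c["cy"]],[0,0,1]])
    p=cv2.undistortPoints(np.stack([u,v],-1).reshape(-1,1,2),K,np.array([c["k1"],0,0,0,0.])).reshape(420,560,2)
    P=np.stack([p[...,0]*d,-p[...,1]*d,-d],-1)@T[:3,:3].T+T[:3,3]
    P[d==0]=np.nan
    return im,d,P
E
python3 - <<'E'
from h import *
for n in("scene","top","wrist"): print(n,eyes.calibration(n))
for n in("scene","top"):
    im,d,P=grab(n,f"pics/{n}0.png"); np.save(f"pics/{n}0.npy",P)
print(r.get_obs())
a=cv2.imread("pics/scene0.png");b=cv2.imread("pics/top0.png")
E
```

```text
scene {'fov_y': 49.11723356710731, 'cx': 274.9796056200561, 'cy': 206.40799890554007, 'k1': -0.03718886445909116, 'origin': array([ 1.43343688, -0.37235692,  0.87246099]), 'attitude': array([0.74899938, 0.54555335, 1.17182551])}
top {'fov_y': 44.77304150783657, 'cx': 284.4347357120375, 'cy': 207.41399751135444, 'k1': -0.028269482284642995, 'origin': array([ 0.45313012, -0.08100934,  1.17856441]), 'attitude': array([ 0.10647959, -0.0770115 , -1.59077647])}
wrist {'fov_y': 65.9262683447756, 'cx': 282.01428844802274, 'cy': 209.6089101957112, 'k1': -0.05321346732049306, 'tool_from_camera': array([[-1.64176839e-04,  9.55262832e-01,  2.95758171e-01,
         7.52401334e-02],
       [ 9.99999984e-01,  1.75947209e-04, -1.31830430e-05,
         5.47944679e-05],
       [-6.46310958e-05,  2.95758164e-01, -9.55262846e-01,
        -1.28604738e-01],
       [ 0.00000000e+00,  0.00000000e+00,  0.00000000e+00,
         1.00000000e+00]])}
{'clock': 0.1, 'joints': array([ 1.23689874,  0.47770763,  0.02231272,  1.55632194, -0.01150809,
        1.10930101, -0.08311482]), 'qvel': array([ 0.00100697, -0.0015377 , -0.00106954, -0.00306291, -0.00050526,
       -0.00079127,  0.00064245]), 'tau': array([ 4.60948795e-03, -5.97759926e+01,  1.61329519e+00, -2.81955171e+01,
        1.27759823e-02,  4.95761502e-03,  8.65871982e-06]), 'tcp_pos': array([ 0.15102263, -0.65737829,  0.24444185]), 'orientation': array([-3.12001068e+00, -3.53794734e-01,  4.33190117e-04]), 'contact_force': array([-0.25952322, -0.5396826 , -0.37738512]), 'moment': array([ 0.04831093,  0.05166121, -0.07099433]), 'gripper_force': 0.0, 'grip_width': 0.08535567438595607}
```

View pics/scene0.png

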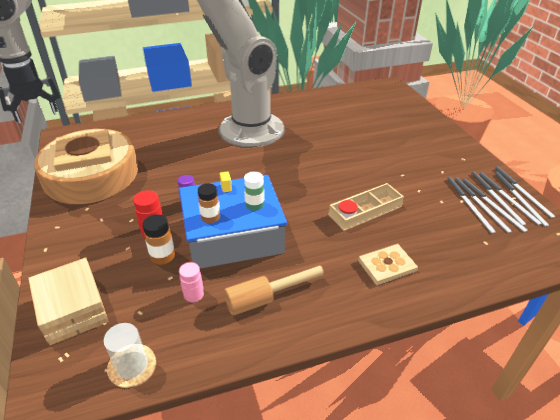

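View pics/top0.png

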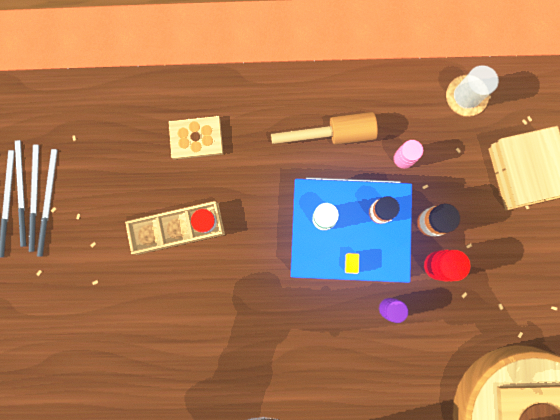

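Candidates for the amber jar (scene pixels):
- Small amber jar on the lid, (208,203), top (384,209).
- Bigger amber jar on the table, (158,238), top (438,220).
- Red (147,210), pink (190,282) and purple (186,185) jars.

I choose the one on the lid. The green jar is at top (325,216), the handle at top (352,263), and the tin is in the crate cell nearest the box at (203,220). The free cells are at (174,227) and (145,234).

```bash
python3 - <<'E'
from h import *
im=cv2.imread("pics/top0.png"); P=np.load("pics/top0.npy"); S=np.load("pics/scene0.npy")
hsv=cv2.cvtColor(im,cv2.COLOR_BGR2HSV)
def rect(m,n):
    q=P[m][:,:2]; q=q[~np.isnan(q).any(1)].astype(np.float32)
    print(n,len(q),cv2.minAreaRect(q),"med",np.nanmedian(P[m],0).round(4))
X,Y,Z=P[...,0],P[...,1],P[...,2]
v,u=np.mgrid[0:420,0:560]
box=(u>285)&(u<418)&(v>172)&(v<290)
rect(box&(abs(Z-.112)<.006)&(hsv[...,0]>95)&(hsv[...,0]<125)&(hsv[...,1]>120),"lid")
rect(box&(Z>.145)&(Z<.16)&(v>245),"handle")
rect(box&(Z>.195)&(u>350),"amber cap"); rect(box&(Z>.195)&(u<350),"green cap")
c=(u>115)&(u<235)&(v>190)&(v<262)
rect(c&(Z>.033)&(Z<.047)&(u<190),"crate rim part"); 
m=c&(Z>.025)&(Z<.06); rect(m,"crate all"); 
rect(c&(Z>.025)&(hsv[...,1]>200)&((hsv[...,0]<6)|(hsv[...,0]>174)),"tin")
for uv in((145,234),(174,227)): print(P[uv[1],uv[0]])
# scene cam crosscheck
X,Y,Z=S[...,0],S[...,1],S[...,2]
for n,(uu,vv) in dict(amber=(208,190),green=(254,179)).items():
    m=(abs(u-uu)<15)&(abs(v-vv)<15)&(Z>.195)&(Z<.212)
    q=S[m]; print(n,len(q),cv2.minAreaRect(q[:,:2].astype(np.float32)))
cv2.imwrite("pics/crop.png",np.hstack([cv2.resize(cv2.imread("pics/scene0.png")[150:300,120:300],None,fx=2.2,fy=2.2),cv2.resize(im[180:260,110:250],None,fx=2.8,fy=4.125)]))
E
```

```text
lid 10129 ((0.528666615486145, -0.20219063758850098), (0.24847003817558289, 0.20858506858348846), 86.19603729248047) med [ 0.5183 -0.2017  0.1122]
handle 240 ((0.4585561156272888, -0.19690226018428802), (0.02250812202692032, 0.0399162694811821), 88.39743041992188) med [ 0.4585 -0.1967  0.1519]
amber cap 448 ((0.5628389120101929, -0.26171061396598816), (0.04438423365354538, 0.04463932663202286), 35.30033493041992) med [ 0.5626 -0.2619  0.2018]
green cap 433 ((0.5520829558372498, -0.14363431930541992), (0.0425935797393322, 0.04462568461894989), 87.93680572509766) med [ 0.5513 -0.1436  0.202 ]
crate rim part 581 ((0.5414919257164001, 0.2210269570350647), (0.07682513445615768, 0.1501466929912567), 11.417708396911621) med [0.5438 0.2263 0.039 ]
crate all 1498 ((0.5476760864257812, 0.1907201111316681), (0.07697685807943344, 0.21223001182079315), 11.658535957336426) med [0.5562 0.1494 0.0401]
tin 396 ((0.5614899396896362, 0.12347336858510971), (0.049136269837617874, 0.04941592738032341), 55.2271728515625) med [0.5617 0.1237 0.0478]
[0.53582448 0.26353798 0.008358  ]
[0.55033301 0.19522708 0.01150734]
amber 207 ((0.563850462436676, -0.26064643263816833), (0.04289783537387848, 0.04612071067094803), 78.68315887451172)
green 191 ((0.553580105304718, -0.14523984491825104), (0.04434701055288315, 0.04712989553809166), 57.53707504272461)
```

View pics/crop.png

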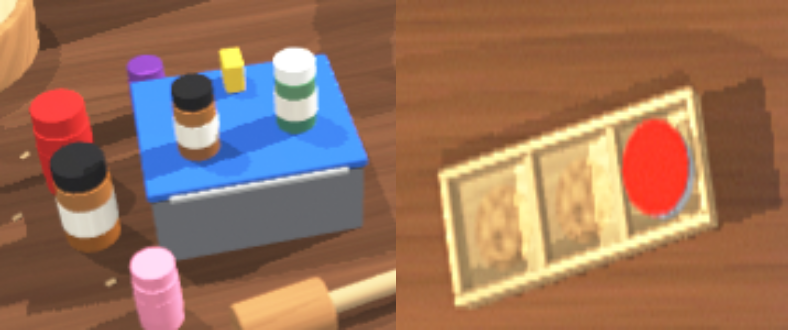

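The crop confirms that the small amber jar with black cap and white label is on the lid; the larger one stands on the table beside the box. Box yaw is about -3.8° and crate yaw +11.7°, and the sizes and heights match the given ones. I turn the tool first, so that the fingers will close along the crate's x.

{"fn": "arm_command", "kwargs": {"plan": "0 0 -0.01 -9.87; 0 0 -0.01 -9.87; 0 0 -0.01 -9.87; 0 0 -0.01 -9.87; 0 0 -0.01 -9.87; 0 0 -0.01 -9.87; 0 0 -0.01 -9.87; 0 0 -0.01 -9.87; 0 0 -0.01 -9.87; 0 0 0 0", "hand": -1, "grip_force": 40}}

```text
clock: 1.35
tcp_pos: [0.1511, -0.6581, 0.3356]
orientation: [1.984, 2.435, -0.0]
contact_force: [-0.0, 0.9, -0.9]
grip_width: 0.0853
gripper_force: 0.0
```

```bash
cat >> h.py <<'E'
def go(x,y,z):
    o=r.get_obs(); M=R.from_rotvec(o["orientation"]).as_matrix()
    d=M.T@(np.array([x,y,z])-o["tcp_pos"])
    print("t",round(o["clock"],2),"tcp",o["tcp_pos"].round(4),"xang",np.degrees(np.arctan2(M[1,0],M[0,0])).round(1),"tilt",M[2,2].round(4),"F",o["contact_force"].round(1),"w",round(o["grip_width"],4),"j",o["joints"].round(2))
    print("tool shift",d.round(4))
E
python3 -c "
from h import *
go(.563,-.262,.335)"
```

```text
t 1.35 tcp [ 0.1511 -0.6581  0.3356] xang 101.7 tilt -1.0 F [-0.   0.9 -0.9] w 0.0853 j [ 1.45  0.43 -0.29  1.43  0.12  1.3   1.36]
tool shift [0.3046 0.4835 0.0006]
```

{"fn": "arm_command", "kwargs": {"plan": "0.01 0.016 0 0; 0.022 0.035 0 0; 0.022 0.035 0 0; 0.022 0.035 0 0; 0.022 0.035 0 0; 0.022 0.035 0 0; 0.022 0.035 0 0; 0.022 0.035 0 0; 0.022 0.035 0 0; 0.022 0.035 0 0; 0.022 0.035 0 0; 0.022 0.035 0 0; 0.022 0.035 0 0; 0.022 0.035 0 0; 0.02 0.032 0 0; 0.01 0.016 0 0; 0 0 0 0; 0 0 0 0"}}

```text
clock: 3.6
tcp_pos: [0.5917, -0.2344, 0.3351]
orientation: [-1.985, -2.435, 0.002]
contact_force: [-0.4, -0.4, 0.4]
grip_width: 0.0858
gripper_force: 0.0
```

```bash
python3 - <<'E'
from h import *
im,d,P=grab("wrist","pics/w1.png")
m=(P[...,2]>.195)&(P[...,2]<.21); n,l,s,c=cv2.connectedComponentsWithStats(m.astype(np.uint8))
for i in range(1,n):
    if s[i,4]>300: print(s[i],cv2.minAreaRect(P[l==i][:,:2].astype(np.float32)),np.nanmedian(P[l==i],0))
go(.563,-.2615,.167)
E
```

```text
[ 227   48   59   64 2958] ((0.5521205067634583, -0.14321480691432953), (0.04457783326506615, 0.04589139670133591), 7.518830299377441) [ 0.55237162 -0.14300561  0.20179716]
[ 219  199   53   52 2116] ((0.5638870000839233, -0.26088064908981323), (0.04495934769511223, 0.04500654712319374), 57.74668502807617) [ 0.5638876  -0.25950843  0.201714  ]
t 3.65 tcp [ 0.5916 -0.2348  0.3352] xang 101.6 tilt -1.0 F [-0.3 -0.1  0.3] w 0.0852 j [ 0.67  0.4  -0.54  1.51  0.21  1.29  0.31]
tool shift [-0.0203 -0.0332  0.1682]
```

View pics/w1.png

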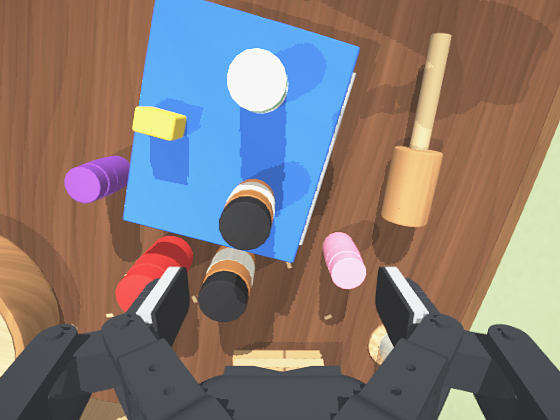

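Amber cap at wrist px (245,220) → (0.564,-0.261), green cap (257,80), handle (160,123). Large amber (225,295) stays outside the fingers' path.

{"fn": "arm_command", "kwargs": {"plan": "-0.01 -0.0165 0 0; -0.01 -0.016 0.01 0; 0 0 0.025 0; 0 0 0.03 0; 0 0 0.03 0; 0 0 0.03 0; 0 0 0.02 0; 0 0 0.013 0; 0 0 0.01 0; 0 0 0 0; 0 0 0 0"}}

```text
clock: 5.03
tcp_pos: [0.5656, -0.2592, 0.1681]
orientation: [1.981, 2.437, 0.001]
contact_force: [0.1, -0.4, -0.6]
grip_width: 0.0858
gripper_force: 0.0
```

{"fn": "arm_command", "kwargs": {"plan": "0 0 0 0; 0 0 0 0; 0 0 0 0; 0 0 0 0; 0 0 0 0; 0 0 0 0; 0 0 0 0; 0 0 0 0", "hand": 1}}

```text
clock: 6.02
tcp_pos: [0.5652, -0.2593, 0.1679]
orientation: [1.982, 2.437, -0.0]
contact_force: [-2.1, 0.4, 5.5]
grip_width: 0.0471
gripper_force: 40.8
```

```bash
python3 -c "
from h import *
print(r.get_obs()['gripper_force']);go(.534,.257,.28)"
```

```text
40.80909490585327
t 6.03 tcp [ 0.5652 -0.2593  0.1679] xang 101.8 tilt -1.0 F [-2.1  0.4  5.5] w 0.0471 j [ 0.7   0.52 -0.5   1.73  0.29  0.96  0.29]
tool shift [ 0.5117  0.0747 -0.1123]
```

{"fn": "arm_command", "kwargs": {"plan": "0 0 -0.01 0; 0 0 -0.02 0; 0 0 -0.03 0; 0 0 -0.03 0; 0 0 -0.03 0; 0.012 0.0027 -0.01 0; 0.025 0.004 0 0; 0.035 0.005 0 0; 0.04 0.006 0 0; 0.04 0.006 0 0; 0.04 0.006 0 0; 0.04 0.006 0 0; 0.04 0.006 0 0; 0.04 0.006 0 0; 0.04 0.006 0 0; 0.04 0.006 0 0; 0.04 0.006 0 0; 0.035 0.005 0 0; 0.03 0.003 0 0; 0.015 0.002 0 0"}}

```text
clock: 8.52
tcp_pos: [0.5331, 0.26, 0.297]
orientation: [-1.977, -2.44, 0.001]
contact_force: [-0.1, -0.3, -1.9]
grip_width: 0.0471
gripper_force: 41.4
```

{"fn": "arm_command", "kwargs": {"plan": "0 0 0 0; 0 0 0 0; 0 0 0 0"}}

```text
clock: 8.9
tcp_pos: [0.5352, 0.256, 0.2972]
orientation: [1.984, 2.435, -0.001]
contact_force: [-0.3, -0.8, -1.7]
grip_width: 0.0466
gripper_force: 41.5
```

```bash
python3 - <<'E'
from h import *
im,d,P=grab("top")
X,Y,Z=P[...,0],P[...,1],P[...,2]
im,d,W=grab("wrist","pics/w2.png")
X,Y,Z=W[...,0],W[...,1],W[...,2]
m=(Z>.03)&(Z<.047)&(Y>.06)&(Y<.34)&(X>.45)&(X<.65); print(cv2.minAreaRect(W[m][:,:2].astype(np.float32)),m.sum())
go(.534,.257,.07)
E
```

```text
((0.5366821885108948, 0.24845397472381592), (0.07516735047101974, 0.09291964024305344), 11.826719284057617) 1354
t 9.0 tcp [0.5351 0.2565 0.2973] xang 101.7 tilt -1.0 F [-0.2  0.4 -1.6] w 0.0465 j [ 0.    0.39 -0.73  1.66  0.27  1.2  -0.58]
tool shift [ 0.0008 -0.001   0.2273]
```

View pics/w2.png

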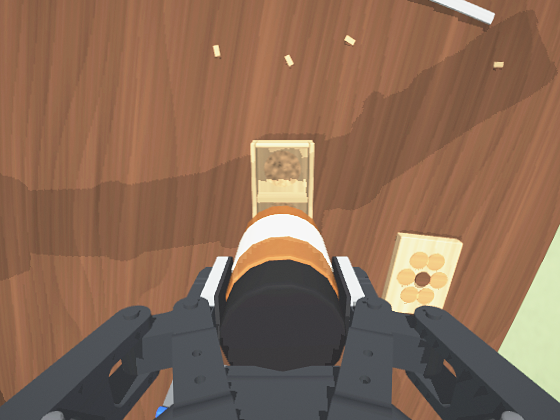

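Jar is held upright over the far cell (crate end at px (283,170)). Lowering.

{"fn": "arm_command", "kwargs": {"plan": "0.002 0 0.01 0; 0 0 0.02 0; 0 0 0.03 0; 0 0 0.03 0; 0 0 0.03 0; 0 0 0.03 0; 0 0 0.025 0; 0 0 0.02 0; 0 0 0.015 0; 0 0 0.01 0; 0 0 0.006 0; 0 0 0 0; 0 0 0 0; 0 0 0 0"}}

```text
clock: 10.75
tcp_pos: [0.5346, 0.2597, 0.0719]
orientation: [1.982, 2.437, 0.001]
contact_force: [-0.5, -0.2, -1.5]
grip_width: 0.0467
gripper_force: 41.5
```

{"fn": "arm_command", "kwargs": {"plan": "0 0 0.002 0; 0 0 0.001 0; 0 0 0 0; 0 0 0 0"}}

```text
clock: 11.25
tcp_pos: [0.5343, 0.2595, 0.0683]
orientation: [1.982, 2.437, 0.0]
contact_force: [-0.1, -0.0, -1.8]
grip_width: 0.0467
gripper_force: 41.5
```

{"fn": "arm_command", "kwargs": {"plan": "0 0 0.002 0; 0 0 0.001 0; 0 0 0 0; 0 0 0 0"}}

```text
clock: 11.75
tcp_pos: [0.5343, 0.2595, 0.0653]
orientation: [-1.982, -2.437, 0.0]
contact_force: [0.5, 0.4, -1.7]
grip_width: 0.0467
gripper_force: 41.5
```

{"fn": "arm_command", "kwargs": {"plan": "0 0 0.001 0; 0 0 0 0; 0 0 0 0"}}

```text
clock: 12.12
tcp_pos: [0.5343, 0.2595, 0.0643]
orientation: [1.982, 2.437, -0.0]
contact_force: [-0.5, 0.0, -2.1]
grip_width: 0.047
gripper_force: 41.5
```

{"fn": "arm_command", "kwargs": {"plan": "0 0 0.001 0; 0 0 0.001 0; 0 0 0 0; 0 0 0 0"}}

```text
clock: 12.62
tcp_pos: [0.5343, 0.2595, 0.0623]
orientation: [1.982, 2.437, -0.0]
contact_force: [0.5, 0.0, -2.4]
grip_width: 0.0472
gripper_force: 41.5
```

{"fn": "arm_command", "kwargs": {"plan": "0 0 0.001 0; 0 0 0 0; 0 0 0 0"}}

```text
clock: 13.0
tcp_pos: [0.5343, 0.2596, 0.062]
orientation: [1.982, 2.437, 0.0]
contact_force: [-2.1, -1.5, 5.1]
grip_width: 0.047
gripper_force: 42.1
```

Contact made (5 N). Release, then rise.

{"fn": "arm_command", "kwargs": {"plan": "0 0 0 0; 0 0 0 0; 0 0 0 0; 0 0 0 0; 0 0 0 0; 0 0 -0.01 0; 0 0 -0.02 0; 0 0 -0.03 0; 0 0 -0.035 0; 0 0 -0.035 0; 0 0 -0.035 0; 0 0 -0.035 0; 0 0 -0.03 0; 0 0 -0.02 0; 0 0 0 0", "hand": -1}}

```text
clock: 14.88
tcp_pos: [0.5347, 0.2601, 0.3133]
orientation: [1.981, 2.436, 0.005]
contact_force: [-0.1, -0.1, -0.2]
grip_width: 0.0857
gripper_force: 0.0
```

```bash
python3 - <<'E'
from h import *
im,d,P=grab("wrist")
m=(P[...,2]>.08)&(P[...,2]<.11)&(abs(P[...,1]-.257)<.06)&(abs(P[...,0]-.53)<.06);print(cv2.minAreaRect(P[m][:,:2].astype(np.float32)),np.nanmedian(P[m],0))
im,d,P=grab("scene","pics/s1.png")
m=(P[...,2]>.085)&(P[...,2]<.11)&(abs(P[...,1]-.257)<.05)&(abs(P[...,0]-.53)<.05);print(cv2.minAreaRect(P[m][:,:2].astype(np.float32)),np.nanmedian(P[m],0))
go(.5528,-.144,.31)
E
```

```text
((0.5344389081001282, 0.25815534591674805), (0.04403533414006233, 0.04475632682442665), 12.885639190673828) [0.53422512 0.25932365 0.09585194]
((0.5359175801277161, 0.2561003565788269), (0.04286840185523033, 0.04680000990629196), 41.49224853515625) [0.53910619 0.25375351 0.0946922 ]
t 14.97 tcp [0.5339 0.2591 0.3106] xang 101.8 tilt -1.0 F [-0.2  0.4 -0.1] w 0.0852 j [ 0.01  0.38 -0.74  1.64  0.27  1.23 -0.58]
tool shift [-0.3985 -0.0637  0.0008]
```

{"fn": "arm_command", "kwargs": {"plan": "-0.012 -0.002 0 0; -0.025 -0.004 0 0; -0.035 -0.006 0 0; -0.04 -0.006 0 0; -0.04 -0.006 0 0; -0.04 -0.006 0 0; -0.04 -0.006 0 0; -0.04 -0.006 0 0; -0.04 -0.006 0 0; -0.035 -0.006 0 0; -0.027 -0.005 0 0; -0.017 -0.003 0 0; -0.0075 -0.002 0 0; 0 0 0 0; 0 0 0 0; 0 0 0 0"}}

```text
clock: 16.98
tcp_pos: [0.5531, -0.1425, 0.3115]
orientation: [1.98, 2.439, 0.0]
contact_force: [0.6, -0.6, 0.1]
grip_width: 0.0856
gripper_force: 0.0
```

```bash
python3 -c "
from h import *
go(.5525,-.1438,.168)"
```

```text
t 16.98 tcp [ 0.5531 -0.1425  0.3115] xang 101.9 tilt -1.0 F [ 0.6 -0.6  0.1] w 0.0856 j [ 0.62  0.31 -0.59  1.7   0.18  1.19  0.19]
tool shift [-0.0011 -0.0008  0.1435]
```

{"fn": "arm_command", "kwargs": {"plan": "-0.001 -0.001 0.01 0; 0 0 0.02 0; 0 0 0.03 0; 0 0 0.03 0; 0 0 0.025 0; 0 0 0.017 0; 0 0 0.01 0; 0 0 0.0015 0; 0 0 0 0; 0 0 0 0"}}

```text
clock: 18.23
tcp_pos: [0.5527, -0.1449, 0.1686]
orientation: [1.981, 2.436, 0.001]
contact_force: [-0.3, -0.0, -0.8]
grip_width: 0.0855
gripper_force: 0.0
```

{"fn": "arm_command", "kwargs": {"plan": "0 0 0 0; 0 0 0 0; 0 0 0 0; 0 0 0 0; 0 0 0 0; 0 0 0 0; 0 0 0 0; 0 0 0 0", "hand": 1}}

```text
clock: 19.23
tcp_pos: [0.5524, -0.1448, 0.1683]
orientation: [1.982, 2.437, 0.0]
contact_force: [-1.0, 0.3, 5.6]
grip_width: 0.0472
gripper_force: 40.6
```

```bash
python3 -c "
from h import *
go(.548,.1915,.298)"
```

```text
t 19.23 tcp [ 0.5524 -0.1448  0.1683] xang 101.8 tilt -1.0 F [-1.   0.3  5.6] w 0.0472 j [ 0.57  0.45 -0.55  1.85  0.29  0.92  0.1 ]
tool shift [ 0.3301  0.0643 -0.1298]
```

{"fn": "arm_command", "kwargs": {"plan": "0 0 -0.01 0; 0 0 -0.02 0; 0 0 -0.03 0; 0 0 -0.03 0; 0 0 -0.025 0; 0.012 0.003 -0.015 0; 0.025 0.005 0 0; 0.035 0.007 0 0; 0.04 0.008 0 0; 0.04 0.008 0 0; 0.04 0.008 0 0; 0.04 0.007 0 0; 0.035 0.007 0 0; 0.03 0.005 0 0; 0.02 0.004 0 0; 0.012 0.002 0 0; 0 0 0 0; 0 0 0 0; 0 0 0 0; 0 0 0 0"}}

```text
clock: 21.72
tcp_pos: [0.5479, 0.1896, 0.2978]
orientation: [1.983, 2.436, -0.0]
contact_force: [-0.5, -0.1, -3.3]
grip_width: 0.0472
gripper_force: 41.8
```

```bash
python3 - <<'E'
from h import *
im,d,P=grab("top"); im,d,P=grab("wrist","pics/w3.png")
go(.548,.1905,.063)
E
```

```text
t 21.82 tcp [0.5478 0.1899 0.2979] xang 101.7 tilt -1.0 F [-0.3  0.2 -2. ] w 0.0468 j [ 0.12  0.36 -0.72  1.69  0.25  1.19 -0.46]
tool shift [0.0006 0.0003 0.2349]
```

View pics/w3.png

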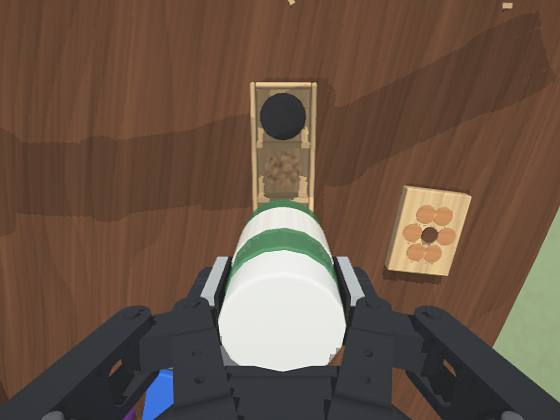

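Amber jar stands in the far cell (283,116) and the green one is held over the middle. Lowering.

{"fn": "arm_command", "kwargs": {"plan": "0.001 0 0.01 0; 0 0 0.02 0; 0 0 0.03 0; 0 0 0.03 0; 0 0 0.03 0; 0 0 0.03 0; 0 0 0.025 0; 0 0 0.02 0; 0 0 0.015 0; 0 0 0.012 0; 0 0 0.006 0; 0 0 0.003 0; 0 0 0 0; 0 0 0 0; 0 0 0 0"}}

```text
clock: 23.7
tcp_pos: [0.5478, 0.1913, 0.0672]
orientation: [1.982, 2.437, 0.001]
contact_force: [-0.4, -0.7, -3.4]
grip_width: 0.0468
gripper_force: 41.8
```

{"fn": "arm_command", "kwargs": {"plan": "0 0 0.001 0; 0 0 0.001 0; 0 0 0 0; 0 0 0 0"}}

```text
clock: 24.2
tcp_pos: [0.5475, 0.1913, 0.0648]
orientation: [1.982, 2.437, -0.0]
contact_force: [1.2, 0.3, -2.5]
grip_width: 0.0469
gripper_force: 41.8
```

{"fn": "arm_command", "kwargs": {"plan": "0 0 0.001 0; 0 0 0.001 0; 0 0 0 0; 0 0 0 0"}}

```text
clock: 24.7
tcp_pos: [0.5475, 0.1913, 0.0628]
orientation: [1.982, 2.437, 0.0]
contact_force: [0.3, 0.5, -2.7]
grip_width: 0.0466
gripper_force: 41.8
```

{"fn": "arm_command", "kwargs": {"plan": "0 0 0.001 0; 0 0 0 0; 0 0 0 0"}}

```text
clock: 25.08
tcp_pos: [0.5476, 0.1914, 0.0625]
orientation: [1.982, 2.437, 0.0]
contact_force: [-2.2, -1.4, 6.4]
grip_width: 0.0466
gripper_force: 42.4
```

{"fn": "arm_command", "kwargs": {"plan": "0 0 0 0; 0 0 0 0; 0 0 0 0; 0 0 0 0; 0 0 0 0; 0 0 -0.01 0; 0 0 -0.02 0; 0 0 -0.03 0; 0 0 -0.035 0; 0 0 -0.035 0; 0 0 -0.035 0; 0 0 -0.035 0; 0 0 -0.03 0; 0 0 -0.02 0; 0 0 0 0", "hand": -1}}

```text
clock: 26.95
tcp_pos: [0.548, 0.1921, 0.3147]
orientation: [1.98, 2.436, 0.006]
contact_force: [-0.2, -0.8, -1.2]
grip_width: 0.0857
gripper_force: 0.0
```

```bash
python3 - <<'E'
from h import *
im,d,P=grab("wrist")
for y in(.191,.257):
    m=(P[...,2]>.085)&(P[...,2]<.11)&(abs(P[...,1]-y)<.033)&(abs(P[...,0]-.54)<.06);print(cv2.minAreaRect(P[m][:,:2].astype(np.float32)),np.nanmedian(P[m],0))
go(.459,-.197,.28)
E
```

```text
((0.5478360652923584, 0.1935165673494339), (0.045103494077920914, 0.04502028599381447), 1.3276255130767822) [0.54738798 0.19435926 0.09587872]
((0.5341118574142456, 0.25751978158950806), (0.04388956353068352, 0.043536290526390076), 55.04432678222656) [0.53385996 0.25796719 0.09593662]
t 27.0 tcp [0.5475 0.1916 0.313 ] xang 101.8 tilt -1.0 F [-0.8 -0.3 -0.6] w 0.0855 j [ 0.12  0.35 -0.73  1.67  0.24  1.22 -0.45]
tool shift [-0.3623 -0.166   0.0327]
```

{"fn": "arm_command", "kwargs": {"plan": "-0.012 -0.006 0 0; -0.025 -0.01 0 0; -0.035 -0.016 0 0; -0.04 -0.018 0 0; -0.04 -0.018 0 0; -0.04 -0.018 0 0; -0.04 -0.018 0 0; -0.04 -0.018 0 0; -0.035 -0.018 0 0; -0.03 -0.014 0 0; -0.018 -0.008 0 0; -0.007 -0.004 0 0; 0 0 0 0; 0 0 0 0"}}

```text
clock: 28.75
tcp_pos: [0.4589, -0.1959, 0.3117]
orientation: [-1.98, -2.439, -0.0]
contact_force: [-0.6, 0.4, 0.1]
grip_width: 0.085
gripper_force: 0.0
```

{"fn": "arm_command", "kwargs": {"plan": "0 0 0 10.55; 0 0 0 10.55; 0 0 0 10.55; 0 0 0 10.55; 0 0 0 10.55; 0 0 0 10.55; 0 0 0 10.55; 0 0 0 10.55; 0 0 0 10.55; 0 0 0 10.55; 0 0 0 0; 0 0 0 0; 0 0 0 0"}}

```text
clock: 30.38
tcp_pos: [0.4589, -0.1967, 0.3118]
orientation: [-3.14, 0.099, 0.0]
contact_force: [-0.4, -0.7, -0.3]
grip_width: 0.0855
gripper_force: 0.0
```

```bash
python3 - <<'E'
from h import *
go(.459,-.197,.133)
im,d,P=grab("wrist","pics/w4.png")
m=(P[...,2]>.148)&(P[...,2]<.157)&(abs(P[...,1]+.197)<.04)&(abs(P[...,0]-.459)<.04);print(m.sum(),cv2.minAreaRect(P[m][:,:2].astype(np.float32)) if m.any() else "")
E
```

```text
t 30.38 tcp [ 0.4589 -0.1967  0.3118] xang -3.6 tilt -1.0 F [-0.4 -0.7 -0.3] w 0.0855 j [ 0.6   0.15 -0.35  1.86  0.06  1.14 -1.41]
tool shift [0.0002 0.0003 0.1788]
1078 ((0.4594702124595642, -0.19735342264175415), (0.02361677587032318, 0.039391275495290756), 86.37098693847656)
```

View pics/w4.png

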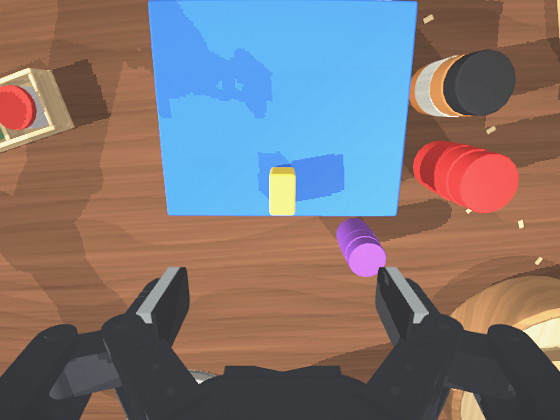

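Handle at (283,190), centred between the fingers and aligned; purple jar is out of the way. Descend and grip firmly.

{"fn": "arm_command", "kwargs": {"plan": "0 0.0005 0.01 0; 0 0 0.02 0; 0 0 0.03 0; 0 0 0.03 0; 0 0 0.03 0; 0 0 0.025 0; 0 0 0.016 0; 0 0 0.01 0; 0 0 0.006 0; 0 0 0 0; 0 0 0 0"}}

```text
clock: 31.8
tcp_pos: [0.4592, -0.1976, 0.1354]
orientation: [3.139, -0.102, 0.002]
contact_force: [-0.2, 0.0, 1.4]
grip_width: 0.0853
gripper_force: 0.0
```

{"fn": "arm_command", "kwargs": {"plan": "0 0 0 0; 0 0 0 0; 0 0 0 0; 0 0 0 0; 0 0 0 0; 0 0 0 0; 0 0 0 0; 0 0 0 0; 0 0 0 0; 0 0 0 0", "hand": 1, "grip_force": 80}}

```text
clock: 33.05
tcp_pos: [0.4589, -0.1969, 0.1352]
orientation: [-3.14, 0.102, 0.0]
contact_force: [-1.2, 2.7, 5.6]
grip_width: 0.0226
gripper_force: 78.2
```

{"fn": "arm_command", "kwargs": {"plan": "0.0002 0 -0.001 0; 0.0002 0 -0.001 0; 0.0002 0 -0.001 0; 0.0002 0 -0.001 0; 0.0002 0 -0.001 0; 0.0003 0 -0.001 0; 0.0003 0 -0.001 0; 0.0003 0 -0.001 0; 0.0003 0 -0.001 0; 0.0003 0 -0.001 0; 0.0003 0 -0.001 0; 0.0003 0 -0.001 0; 0 0 0 0; 0 0 0 0"}}

```text
clock: 34.8
tcp_pos: [0.4617, -0.1971, 0.1464]
orientation: [-3.139, 0.101, 0.001]
contact_force: [4.1, 3.5, -9.1]
grip_width: 0.0232
gripper_force: 80.4
```

```bash
cat > lid.py <<'E'
from h import *
im,d,P=grab("top")
hsv=cv2.cvtColor(im,cv2.COLOR_RGB2HSV)
m=(hsv[...,0]>95)&(hsv[...,0]<125)&(hsv[...,1]>120)&(P[...,2]>.1)&(P[...,2]<.2)&(P[...,0]>.4)&(P[...,0]<.65)&(abs(P[...,1]+.2)<.13)
q=P[m]; A=np.c_[q,np.ones(len(q))]; c,*_=np.linalg.lstsq(np.c_[q[:,:2],np.ones(len(q))],q[:,2],rcond=None)
print(m.sum(),"slope angle",np.arctan(np.hypot(c[0],c[1])),c)
m=(P[...,2]>.148)&(hsv[...,0]>20)&(hsv[...,0]<35)&(hsv[...,1]>150)&(P[...,0]<.5)&(P[...,0]>.42)&(abs(P[...,1]+.2)<.05)
print("handle px",m.sum(), P[m].mean(0) if m.any() else "")
go(.46,-.197,.16)
E
python3 lid.py
```

```text
7866 slope angle 0.06625508292734421 [-0.06624022  0.00385321  0.15449035]
handle px 0 
t 34.85 tcp [ 0.4617 -0.1971  0.1464] xang -3.7 tilt -1.0 F [ 3.5  3.7 -9. ] w 0.023 j [ 0.56  0.34 -0.33  2.04  0.16  0.79 -1.5 ]
tool shift [-0.0017  0.     -0.0136]
```

Lid follows the grip (0.066 rad as expected). Continue to about 0.175 rad.

{"fn": "arm_command", "kwargs": {"plan": "0.0003 0 -0.001 0; 0.0003 0 -0.001 0; 0.0003 0 -0.001 0; 0.0003 0 -0.001 0; 0.0003 0 -0.001 0; 0.0003 0 -0.001 0; 0.0003 0 -0.001 0; 0.0003 0 -0.001 0; 0.0003 0 -0.001 0; 0.0004 0 -0.001 0; 0.0004 0 -0.001 0; 0.0004 0 -0.001 0; 0.0004 0 -0.001 0; 0.0004 0 -0.001 0; 0.0004 0 -0.001 0; 0.0004 0 -0.001 0; 0.0004 0 -0.001 0; 0.0004 0 -0.001 0; 0 0 0 0; 0 0 0 0"}}

```text
clock: 37.35
tcp_pos: [0.4684, -0.1975, 0.1647]
orientation: [-3.139, 0.102, -0.0]
contact_force: [5.4, 4.2, -7.7]
grip_width: 0.0226
gripper_force: 79.9
```

{"fn": "arm_command", "kwargs": {"plan": "0 0 0 0; 0 0 0 0; 0 0 0 0; 0 0 0 0"}}

```text
clock: 37.85
tcp_pos: [0.4684, -0.1975, 0.1647]
orientation: [-3.139, 0.102, -0.0]
contact_force: [4.7, 2.8, -7.7]
grip_width: 0.0228
gripper_force: 79.9
```

```bash
python3 lid.py; python3 - <<'E'
from h import *
im,d,P=grab("scene","pics/s2.png"); print(r.get_obs()['gripper_force'])
E
```

```text
7524 slope angle 0.1718762109056825 [-0.1731835   0.01185737  0.22367713]
handle px 0 
t 37.9 tcp [ 0.4684 -0.1975  0.1647] xang -3.7 tilt -1.0 F [ 4.1  3.2 -8.1] w 0.0226 j [ 0.56  0.33 -0.34  2.01  0.14  0.83 -1.49]
tool shift [-0.0084  0.      0.0047]
79.86191153526306
```

View pics/s2.png

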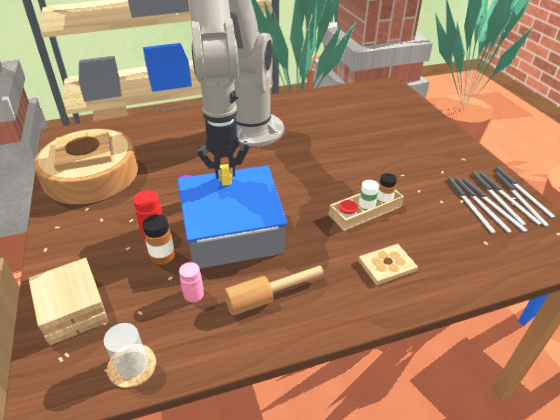

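The lid is held ajar at 0.172 rad by the handle (226,175). Both jars stand upright in the crate, at (370,193) and (388,186). Handing in.

```bash
python3 -c "
from h import *
print(ticket.hand_in())"
```

```text
the job is handed in; nothing more can be done
None
```

I handed the job in at about 38 s, with both jars upright in the crate's free cells and the lid held steady by its handle at about 0.17 rad (front edge about 34 mm up); the hand-in gave no verdict.

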